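# Salt cellar into its foam cutout on the rooftop grill cart

## Robot

A 6-joint arm with a two-finger parallel gripper is mounted at the origin on the work surface. World frame = base frame: x ahead of the robot, y to its left, z up, the work surface at z = 0. Lengths are in mm, angles in rad, forces in N, time in s.
With the tool pointing down it reaches from about 300 to 775 mm from the base axis. Payload 14.6 kg.
Tool frame: the origin (TCP) lies between the finger pads; the fingertips stand 17 mm ahead of it and the grasp point (between the pads) lies 2 mm behind it (manip.tip_reach is the distance from the TCP to the fingertips, in mm); z points along the fingers, y is the line along which they close (so a half turn about z gives the same grasp; the last joint's range is limited). The gripper opens to 94 mm and grips with 3 to 60 N. Pads are 16 mm wide; open, the fingers measure 119 mm over their backs; the gripper's body (75 mm by 177 mm) begins 78 mm behind the grasp point.
Start: joints at [-1.398, 0.3, 1.521, -0, 1.321, -0.067], TCP at [130.623, -534.253, 189.946] pointing down, gripper open.
Joint ranges: [-3.03, 3.03], [-0.79, 2.21], [0.23, 2.52], [-1.04, 4.18], [0, 3.07], [-2.55, 2.55]. Speed limits (rad/s): [2.22, 2.22, 2.57, 3.14, 3.14, 3.14].

## Interface

Orientations are given as [roll, pitch, yaw] about the fixed x, y, z axes, in that order (R = Rz(yaw) Ry(pitch) Rx(roll)).
In Python, from cell import manip, viewer gives the robot as it stands.
- The arm moves only by the tool apply_moves, never from a script. Its argument "moves" is a list of rows, each a list of 3 entries, a list of its own where there are three numbers: the shift along the tool's x, y, z each as a share of 0.25 m, from -1 to 1, then the turn, a rotation vector about the tool's x, y, z each as a share of pi rad, from -1 to 1, then the closure, from 0 (fully open) to 1 (shut). In form: [[[dx, dy, dz], [wx, wy, wz], grip], ...]. A call has 1 to 12 rows; each row is the pose to reach, as a shift and turn from the pose commanded when the call began, along the tool's axes at that moment, turning the shorter way round; what a row does not reach only later rows make up. A row lasts 1/12 s, in which the tool goes at most 41.7 mm and 7.16 degrees, less where a joint would pass 70% of its speed; a pose out of reach is approached as far as the arm can. A call with a number of a shift or a turn outside -1 to 1 is refused whole. A call with a gripper value outside its range is refused whole. The fingers move at their own pace and stop on an object; "squeeze" is the grip in N (left out, the last holds). Time passes only in rows, so rows that repeat a pose let the fingers close. It gives the time, the measured TCP pose, the force, the opening and the grip force at its end, in the units of the state.
- manip.read_state(): the state, without advancing time (a new reading comes with each control period).
- viewer.camera(name): name is "scene" or "side" or "wrist"; returns the picture (400x640x3 uint8, blue, green, red); there is no depth.
- viewer.camera_info(name): a dict with "camera_matrix" (3x3 intrinsics, pixels), "R" (3x3) and "t" (3): a world point X has camera coordinates R X + t. Camera axes: x right, y down, z forward; pixel columns grow to the right and rows downward; lengths in mm; the calibration is good to about 2 mm. A picture is of the moment at which its call begins: read the wrist's pose just before it. camera_info takes no time and is no camera call; for the wrist camera it gives the pose at the moment of the call.
- manip.sign_off(): hands the job in; it is judged then, once.
The state is a dict: "clock": time; "joints": joint angles; "qd": joint speeds; "effort": joint torques, N m; "eef_pos": TCP position; "eef_rot": TCP orientation; "wrist_force": force on the tool from outside, world axes, zero at the start; "moment": the same for the moment, N m; "finger_gap": finger opening in mm; "finger_force": force on a finger pad.
Only numpy, scipy, OpenCV 4.12 (cv2) and the standard library are available. Lean on these libraries where they do the work, as an engineer would, in place of code of your own. Each camera call takes 0.05 s, during which the arm holds its last target. There are 200 camera calls.

## Task

Pack the salt cellar for the rooftop grill: take the clear glass salt cellar with the steel lid and press it, lid up, into the round foam cutout with the yellow collar in the case, until its foot is fully down on the bottom of the cutout, then let go. Press it in rather than dropping it, keep it upright all the way, and leave the amber pepper jar and the green tongs where they are.

Things in the scene. Friction and masses are not known exactly. Their poses are not given: they have to be found in the camera images.
- salt_cellar: Round clear glass salt cellar with a flat steel lid fixed on it, 53 mm in diameter, 76 mm tall (lid: top 20 mm, same diameter), 0.15 to 0.3 kg, standing loose on the cart top. The foot tapers to 40 mm diameter over the lowest 13 mm. Origin: centre of the underside; z points up through the lid. Its yaw does not matter.
- pocket (a point): Round cutout in a black foam case (208 x 138 x 28 mm, fixed, yawed). Point: centre of its bottom, 6 mm above the cart top; the case spans 59 mm to -x and 149 mm to +x of it. Wall: springy yellow pads, 49 mm across, 18 mm high, then a bevelled collar widening to 62 mm, top 28 mm above the point. The cellar squeezes the pads: 4 to 12 N push, not by its own weight. Seated, its underside is here.
- pepper_jar: Bystander: round amber glass jar with a black lid, 62 mm in diameter, 88 mm tall, standing loose on the cart top near the salt cellar. Origin: centre of the underside, z up. To be left alone.
- tongs: Bystander: steel tongs with green silicone grips and tips, about 250 x 65 mm, 20 mm high, lying loose on the cart top. Origin: under the middle, x along their length. To be left alone.
Not all that is in view belongs to the job. Of the things that look like the salt_cellar, take the one that is farthest from the robot's base at the start.

How it is judged:
By the outcome, as a careful person would: the job done as asked, in the order asked, and still so for the second after the job is handed in, with the robot touching nothing.
It also fails if it takes over 42 s, if anything falls off the work surface, if the arm or the gripper's body presses on something with over 40 N, if the wrist force passes 120 N, or if a joint passes its speed limit or range.

## Working session

There is one attempt and no reset: what is moved stays moved. The work goes in short steps, Python scripts to look and compute and a tool call to move; the robot and the scene stay as the last step left them, time stands still between calls to the robot, and variables do not carry over. Pictures are saved under pics/ and viewed, at most 10 in all, crops included, and the job is handed in when it is done.

Besides the shell and the picture viewer there is one more tool, called after "Call:" in YAML: its name, and indented under it one key for each argument. apply_moves: Moves the arm, as the interface text tells. Shift numbers are shares of 0.25 m and turn numbers shares of pi rad, none past 1 either way. Its arguments: {"type":"object","properties":{"moves":{"type":"array"},"squeeze":{"type":"number"}},"required":["moves"]}

```bash
mkdir -p pics; python3 - <<'E'
from cell import manip, viewer
import cv2,numpy as np
a=viewer.camera("scene");b=viewer.camera("side");c=viewer.camera("wrist")
for n,i in zip("abc",(a,b,c)): cv2.imwrite(f"pics/{n}0.png",i)
for n in("scene","side","wrist"):
    d=viewer.camera_info(n);print(n,np.round(d["camera_matrix"],1).tolist(),np.round(-np.array(d["R"]).T@np.array(d["t"]),1),np.round(d["R"],3).tolist())
s=manip.read_state();print(s)
E
```

```text
scene [[371.2, 0.0, 318.9], [0.0, 371.2, 200.9], [0.0, 0.0, 1.0]] [998.4  -8.7 700.7] [[0.054, 0.999, -0.001], [0.856, -0.047, -0.514], [-0.513, 0.027, -0.858]]
side [[404.3, 0.0, 320.0], [0.0, 404.3, 201.6], [0.0, 0.0, 1.0]] [ 422.6 -499.6  562.5] [[0.931, -0.365, -0.012], [-0.266, -0.655, -0.708], [0.25, 0.662, -0.707]]
wrist [[290.8, 0.0, 322.6], [0.0, 290.8, 201.3], [0.0, 0.0, 1.0]] [ 201.8 -518.5  383.3] [[0.239, -0.971, -0.0], [-0.941, -0.231, 0.248], [-0.241, -0.059, -0.969]]
{'clock': 0.15, 'joints': array([-1.39755492e+00,  3.00366721e-01,  1.52145259e+00,  1.43336549e-05,
        1.32070115e+00, -6.65640334e-02]), 'qd': array([ 0.00089157, -0.00267603, -0.00284208, -0.00110388,  0.00071579,
       -0.00182158]), 'effort': array([ 1.09294015e-03, -5.31959546e+01, -3.52820599e+01,  7.08327256e-02,
        2.35835044e-02, -7.38164226e-05]), 'eef_pos': array([ 130.61441102, -534.03735745,  189.49794829]), 'eef_rot': array([-3.14066782e+00, -7.55668415e-05,  2.39801852e-01]), 'wrist_force': array([ 0.23301545, -0.0428588 , -0.10844472]), 'moment': array([ 0.09490438, -0.03790665,  0.03182597]), 'finger_force': 0.0, 'finger_gap': 94.02906446717587}
```

View pics/a0.png

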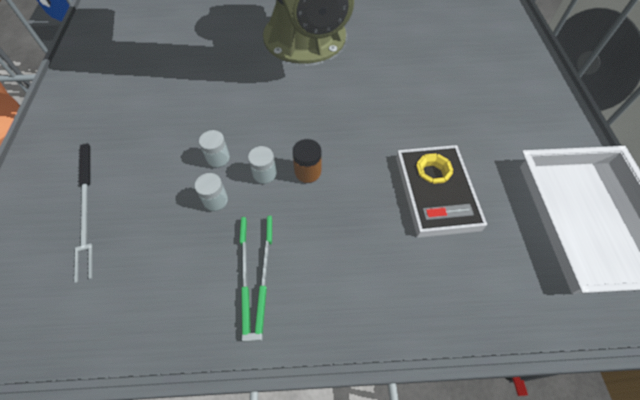

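View pics/b0.png

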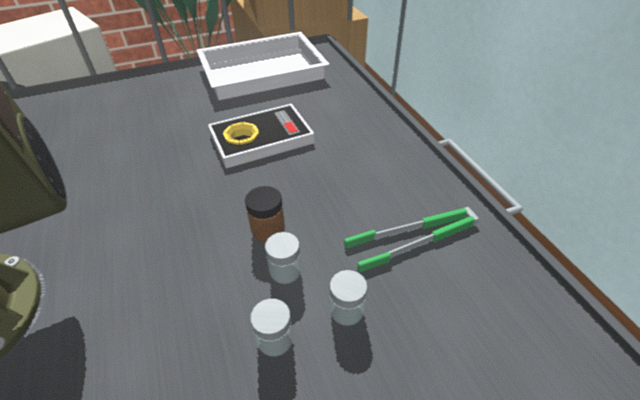

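Scene view: three glass cellars with lids near (212,139), (261,157) and (209,184), the pepper jar at (307,160), the yellow collar at (435,168) and the tongs at (255,280). The side view agrees: lids at (270,317), (283,246) and (348,287), collar at (241,132). Next I'll measure them.

```bash
cat >h.py <<'E'
import cv2,numpy as np
from cell import manip, viewer
def ray(n,uv,z,info=None):
    d=info or viewer.camera_info(n);R=np.array(d["R"]);C=-R.T@np.array(d["t"])
    r=R.T@np.linalg.inv(d["camera_matrix"])@np.array([*uv,1.0])
    return C+r*(z-C[2])/r[2]
def yellow(im):
    h=cv2.cvtColor(im,cv2.COLOR_BGR2HSV);return cv2.inRange(h,(20,110,80),(35,255,255))
def blobs(m,amin=40):
    n,l,s,c=cv2.connectedComponentsWithStats(m);return [(s[i],c[i]) for i in range(1,n) if s[i][4]>amin]
E
python3 - <<'E'
from h import *
for n,f,pts in(("scene","a",[(212,137),(261,154),(209,182),(307,150)]),("side","b",[(270,317),(283,246),(348,287),(264,202)])):
    im=cv2.imread(f"pics/{f}0.png")
    for p in pts: print(n,p,ray(n,p,76).round())
    for s,c in blobs(yellow(im)):
        x,y,w,h,a=s; print("yel",s,c.round(1),ray(n,(x+w/2,y+h/2),34).round(1))
    x,y=pts[2]; cr=[im[q[1]-30:q[1]+40,q[0]-35:q[0]+35] for q in pts[:3]]
    cv2.imwrite(f"pics/cr_{f}.png",cv2.resize(cv2.hconcat(cr),None,fx=3.7,fy=3.7,interpolation=2))
cv2.imwrite("pics/cr.png",cv2.vconcat([cv2.imread("pics/cr_a.png"),cv2.imread("pics/cr_b.png")]))
E
```

```text
scene (212, 137) [ 449. -214.   76.]
scene (261, 154) [ 502. -105.   76.]
scene (209, 182) [ 568. -209.   76.]
scene (307, 150) [496.  -8.  76.]
yel [416 153  38  31 722] [434.7 167.1] [529.8 273.   34. ]
side (270, 317) [ 454. -221.   76.]
side (283, 246) [ 507. -112.   76.]
side (348, 287) [ 569. -217.   76.]
side (264, 202) [506.  -9.  76.]
yel [223 122  36  23 606] [240.5 132.6] [524.9 262.4  34. ]
```

View pics/cr.png

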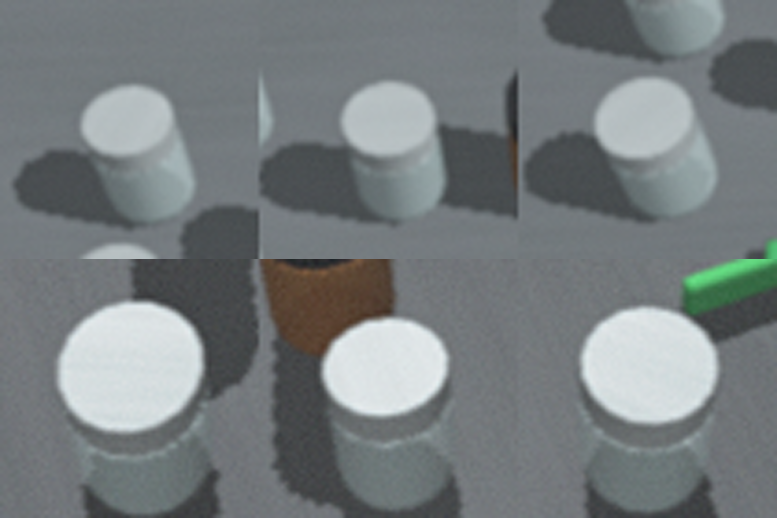

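Call:
apply_moves:
  moves:
    - [[1,-0.41,0],[0,0,0],0]
    - [[1,-0.41,0],[0,0,0],0]
    - [[1,-0.41,0],[0,0,0],0]
    - [[1,-0.41,0],[0,0,0],0]
    - [[1,-0.41,0],[0,0,0],0]
    - [[1,-0.41,0],[0,0,0],0]
    - [[1,-0.41,0],[0,0,0],0]
    - [[1,-0.41,0],[0,0,0],0]

```text
clock: 0.82
eef_pos: [351.8, -372.9, 189.8]
eef_rot: [-3.141, -0.0, 0.244]
wrist_force: [-0.2, 0.6, 0.0]
finger_gap: 94.4
finger_force: 0.0
```

Call:
apply_moves:
  moves:
    - [[1,-0.41,0],[0,0,0],0]
    - [[1,-0.41,0],[0,0,0],0]
    - [[1,-0.41,0],[0,0,0],0]
    - [[1,-0.41,0],[0,0,0],0]
    - [[1,-0.41,0],[0,0,0],0]
    - [[1,-0.41,0],[0,0,0],0]
    - [[1,-0.41,0],[0,0,0],0]
    - [[1,-0.41,0],[0,0,0],0]
    - [[1,-0.41,0],[0,0,0],0]
    - [[1,-0.41,0],[0,0,0],0]

```text
clock: 1.65
eef_pos: [566.8, -217.3, 189.7]
eef_rot: [-3.141, 0.001, 0.239]
wrist_force: [0.7, 0.1, -0.4]
finger_gap: 94.0
finger_force: 0.0
```

```bash
python3 - <<'E'
from h import *
s=manip.read_state();i=viewer.camera_info("wrist");im=viewer.camera("wrist");cv2.imwrite("pics/c1.png",im)
print(s["clock"],s["eef_pos"],s["eef_rot"],s["joints"].round(2))
g=cv2.cvtColor(im,cv2.COLOR_BGR2HSV)
m=cv2.inRange(g,(0,0,170),(180,40,255));cv2.imwrite("pics/m1.png",m)
for st,c in blobs(m,150):
    x,y,w,h,a=st;print(st,ray("wrist",(x+w/2,y+h/2),76,i).round(1))
E
```

```text
1.65 [ 566.8425952  -217.25993592  189.67780755] [-3.14137654e+00  6.35024358e-04  2.39089955e-01] [-0.43  0.43  1.35 -0.    1.37  0.91]
[244   0  20  72 243] [ 703.9 -118.4   76. ]
[283   0  14  82 264] [ 707.8 -152.6   76. ]
[ 513   96   43  161 1294] [ 641.9 -433.8   76. ]
[ 295  163   48   52 1830] [ 573.9 -213.4   76. ]
[ 191  202   46   45 1463] [ 506.8 -109.3   76. ]
[ 278  246   44   50 1254] [ 474.  -214.9   76. ]
[564 259  76  58 926] [ 537.3 -566.5   76. ]
```

View pics/c1.png

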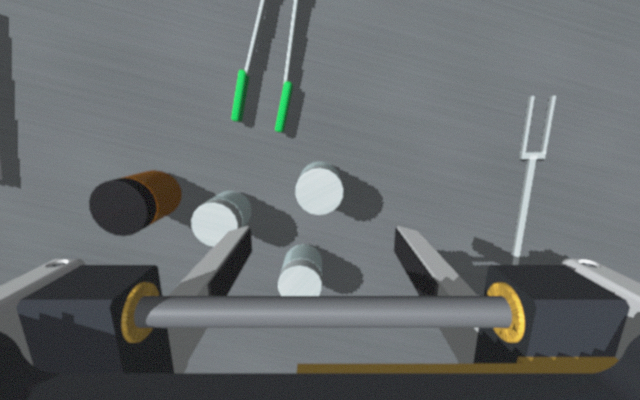

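The target lid is centred at about (319,191) in the wrist view, which puts the cellar at about (571,-214). The jar is at left (122,205), clear of the fingers, so I'll go down to grip the lid.

Call:
apply_moves:
  moves:
    - [[0.018,-0.008,0.13],[0,0,0],0]
    - [[0.018,-0.008,0.26],[0,0,0],0]
    - [[0.018,-0.008,0.38],[0,0,0],0]
    - [[0.018,-0.008,0.47],[0,0,0],0]
    - [[0.018,-0.008,0.528],[0,0,0],0]
    - [[0.018,-0.008,0.528],[0,0,0],0]
    - [[0.018,-0.008,0.528],[0,0,0],0]

```text
clock: 2.28
eef_pos: [570.9, -214.3, 58.2]
eef_rot: [-3.141, 0.0, 0.238]
wrist_force: [0.1, -0.8, 0.4]
finger_gap: 93.9
finger_force: 0.0
```

Call:
apply_moves:
  moves:
    - [[0,0,0],[0,0,0],0.3]
    - [[0,0,0],[0,0,0],0.4]
    - [[0,0,0],[0,0,0],0.5]
    - [[0,0,0],[0,0,0],0.6]
    - [[0,0,0],[0,0,0],0.7]
    - [[0,0,0],[0,0,0],1]
    - [[0,0,0],[0,0,0],1]
    - [[0,0,0],[0,0,0],1]
    - [[0,0,0],[0,0,0],1]
  squeeze: 40

```text
clock: 3.03
eef_pos: [571.6, -213.3, 58.1]
eef_rot: [-3.142, -0.0, 0.24]
wrist_force: [-0.0, 0.3, 2.1]
finger_gap: 51.1
finger_force: 40.0
```

Call:
apply_moves:
  moves:
    - [[0,0,-0.06],[0,0,0],1]
    - [[0,0,-0.15],[0,0,0],1]
    - [[0,0,-0.27],[0,0,0],1]
    - [[0,0,-0.4],[0,0,0],1]
    - [[0,0,-0.5],[0,0,0],1]
    - [[0,0,-0.56],[0,0,0],1]
    - [[0,0,-0.56],[0,0,0],1]
    - [[0,0,-0.56],[0,0,0],1]

```text
clock: 3.7
eef_pos: [571.5, -213.4, 197.5]
eef_rot: [3.141, -0.0, 0.24]
wrist_force: [-0.1, -0.3, -1.7]
finger_gap: 50.7
finger_force: 40.0
```

```bash
python3 - <<'E'
from h import *
s=manip.read_state();p=s["eef_pos"];print(p,s["wrist_force"],s["moment"],s["finger_gap"])
ims=[]
for n in("wrist","side"):
    i=viewer.camera_info(n);im=viewer.camera(n)
    for X,c in((p,(0,0,255)),(p+[0,0,18],(255,0,0)),(p-[0,0,58],(0,255,0))):
        q=np.array(i["camera_matrix"])@(np.array(i["R"])@X+i["t"]);q=q[:2]/q[2];print(n,q.round(1))
        cv2.circle(im,tuple(int(v) for v in q),2,c,-1)
    ims.append(im[:300] if n=="side" else im[150:])
cv2.imwrite("pics/d.png",cv2.vconcat(ims))
E
```

```text
[ 571.45576603 -213.37576277  197.50283446] [-0.14596257 -0.34999808 -1.70632072] [ 0.02001698 -0.00268248 -0.034473  ] 50.698974006924736
wrist [320.  233.2]
wrist [319.8 243. ]
wrist [320.5 210.4]
side [352.1 227.7]
side [352.8 217.5]
side [350.2 257.2]
```

View pics/d.png

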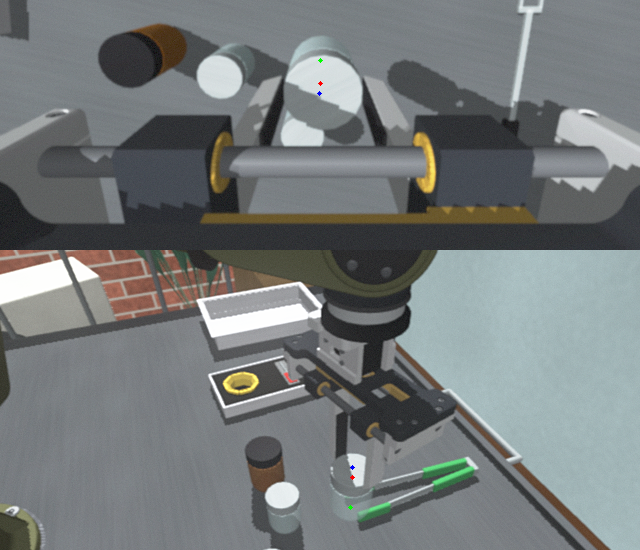

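The cellar is held upright in both views, with the lid centred at about (324,238) in the full wrist frame. I'll carry it to a point just short of the case and look at the collar with the wrist camera.

Call:
apply_moves:
  moves:
    - [[-0.01,-0.05,0],[0,0,0],1]
    - [[-0.01,-0.14,0],[0,0,0],1]
    - [[-0.01,-0.26,0],[0,0,0],1]
    - [[-0.01,-0.38,0],[0,0,0],1]
    - [[-0.01,-0.5,0],[0,0,0],1]
    - [[-0.01,-0.62,0],[0,0,0],1]
    - [[-0.01,-0.74,0],[0,0,0],1]
    - [[-0.01,-0.86,0],[0,0,0],1]
    - [[-0.01,-0.96,0],[0,0,0],1]

```text
clock: 4.55
eef_pos: [510.9, 20.9, 196.4]
eef_rot: [-3.141, 0.002, 0.24]
wrist_force: [0.3, 0.2, -1.8]
finger_gap: 50.6
finger_force: 40.0
```

Call:
apply_moves:
  moves:
    - [[-0.01,-0.12,0],[0,0,0],1]
    - [[-0.01,-0.24,0],[0,0,0],1]
    - [[-0.01,-0.36,0],[0,0,0],1]
    - [[-0.01,-0.48,0],[0,0,0],1]
    - [[-0.01,-0.6,0],[0,0,0],1]
    - [[-0.01,-0.72,0],[0,0,0],1]
    - [[-0.01,-0.84,0],[0,0,0],1]
    - [[-0.01,-0.92,0],[0,0,0],1]
    - [[-0.01,-0.95,0],[0,0,0],1]
    - [[-0.01,-0.95,0],[0,0,0],1]
    - [[-0.01,-0.95,0],[0,0,0],1]

```text
clock: 5.47
eef_pos: [453.1, 248.7, 197.1]
eef_rot: [3.141, 0.001, 0.24]
wrist_force: [0.6, -0.1, -2.3]
finger_gap: 50.8
finger_force: 40.0
```

```bash
python3 - <<'E'
from h import *
s=manip.read_state();i=viewer.camera_info("wrist");im=viewer.camera("wrist");cv2.imwrite("pics/e.png",im)
p=s["eef_pos"];print(s["clock"],p,s["eef_rot"],s["joints"].round(2))
for st,c in blobs(yellow(im),100):
    x,y,w,h,a=st;print(st,ray("wrist",(x+w/2,y+h/2),34,i).round(1))
m=cv2.inRange(cv2.cvtColor(im,cv2.COLOR_BGR2HSV),(0,0,185),(180,40,255))
for st,c in blobs(m,800):
    x,y,w,h,a=st;print("w",st,c.round(1),(ray("wrist",(x+w/2,y+h/2),p[2]+18,i)-p).round(1))
E
```

```text
5.4667 [453.13002023 248.73120312 197.05820592] [3.14105565e+00 1.44762095e-03 2.40191030e-01] [ 0.43  0.22  1.6  -0.    1.32  1.76]
[ 284   89   67   69 2369] [526.4 270.9  34. ]
[211 283  14  59 295] [243.7 346.4  34. ]
[413 282  23  61 719] [312.8  64.6  34. ]
[413 357 122  15 934] [246.4 -35.3  34. ]
[205 364 135   8 575] [169.2 253.5  34. ]
[340 364  27   8 112] [197.9 136.5  34. ]
[380 364  33   8 140] [213.1  74.4  34. ]
w [    0     0   148   103 11717] [80.3 43.6] [ 77.5 158.1  18. ]
w [ 255    0  148  182 1501] [323.1 100.9] [91.2 16.8 18. ]
```

View pics/e.png

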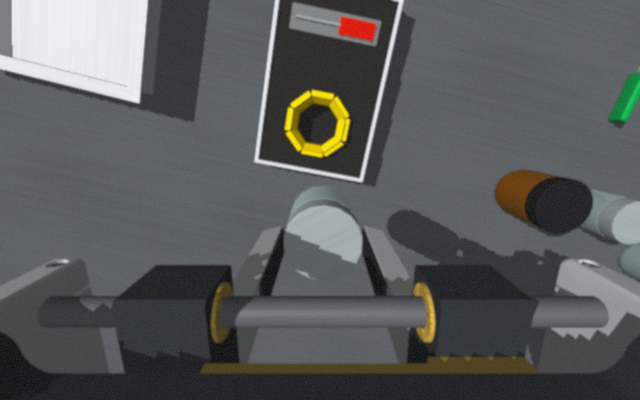

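The wrist view shows the collar as a ring centred at about (317,123). The lid is centred at about (324,238), some 4 px right of the predicted tool axis, so I'll align the lid to the ring in the same camera. Next I'll move over the cutout with the foot about 18 mm above the collar, then check from the fixed cameras.

Call:
apply_moves:
  moves:
    - [[0.06,-0.006,0],[0,0,0],1]
    - [[0.17,-0.016,0],[0,0,0],1]
    - [[0.26,-0.025,0.03],[0,0,0],1]
    - [[0.292,-0.028,0.12],[0,0,0],1]
    - [[0.292,-0.028,0.24],[0,0,0],1]
    - [[0.292,-0.028,0.32],[0,0,0],1]
    - [[0.292,-0.028,0.348],[0,0,0],1]
    - [[0.292,-0.028,0.348],[0,0,0],1]
    - [[0.292,-0.028,0.348],[0,0,0],1]

```text
clock: 6.27
eef_pos: [523.1, 272.9, 111.9]
eef_rot: [-3.141, -0.001, 0.239]
wrist_force: [-0.2, 0.4, -2.3]
finger_gap: 50.9
finger_force: 40.0
```

```bash
python3 - <<'E'
from h import *
s=manip.read_state();p=s["eef_pos"];print(p,s["wrist_force"])
ims=[]
for n in("scene","side"):
    im=viewer.camera(n);i=viewer.camera_info(n);c=[]
    for X in((526.5,272,34),p,p-[0,0,58]):
        q=np.array(i["camera_matrix"])@(np.array(i["R"])@X+i["t"]);c.append(q[:2]/q[2])
    print(n,np.round(c,1).tolist());u,v=c[0].astype(int);o=(u-45,v-60)
    print("crop origin",o)
    ims.append(cv2.resize(im[o[1]:o[1]+100,o[0]:o[0]+80],None,fx=5,fy=5,interpolation=2))
cv2.imwrite("pics/f.png",cv2.hconcat(ims))
E
```

```text
[523.12648085 272.91567759 111.9456851 ] [-0.24551144  0.40592162 -2.29617364]
scene [[434.2, 167.3], [444.5, 143.3], [436.8, 160.6]]
crop origin (np.int64(389), np.int64(107))
side [[240.7, 131.0], [233.4, 100.5], [237.7, 123.7]]
crop origin (np.int64(195), np.int64(71))
```

View pics/f.png

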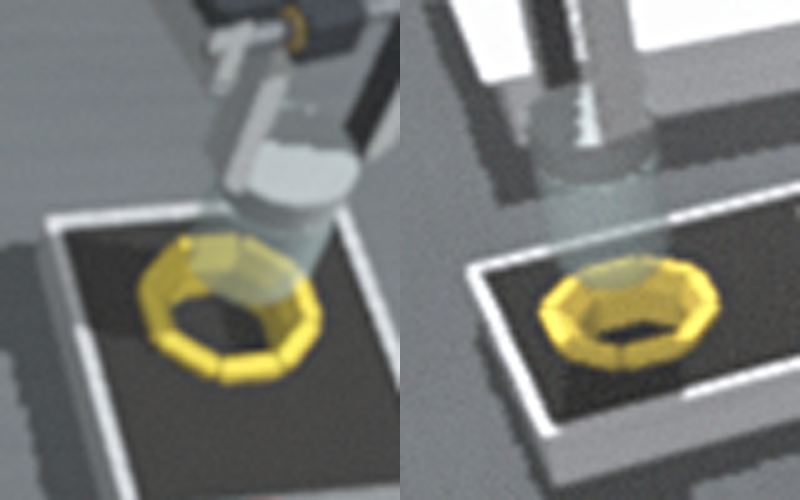

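Both views show the foot above the ring: foot at about (238.2,126) in the side view against collar centre column 241. In scene the two columns agree to within 1 px. That calls for about 2 mm more in +x, then a slow descent watching the force.

Call:
apply_moves:
  moves:
    - [[0.008,0.004,0.02],[0,0,0],1]
    - [[0.008,0.004,0.06],[0,0,0],1]
    - [[0.008,0.004,0.09],[0,0,0],1]
    - [[0.008,0.004,0.112],[0,0,0],1]
    - [[0.008,0.004,0.112],[0,0,0],1]
    - [[0.008,0.004,0.112],[0,0,0],1]

```text
clock: 6.87
eef_pos: [524.5, 272.9, 82.5]
eef_rot: [3.141, 0.001, 0.24]
wrist_force: [-0.9, -0.6, -0.7]
finger_gap: 50.9
finger_force: 40.0
```

Call:
apply_moves:
  moves:
    - [[0,0,0.01],[0,0,0],1]
    - [[0,0,0.02],[0,0,0],1]
    - [[0,0,0.03],[0,0,0],1]
    - [[0,0,0.03],[0,0,0],1]
    - [[0,0,0.03],[0,0,0],1]

```text
clock: 7.28
eef_pos: [524.8, 272.7, 75.5]
eef_rot: [3.141, -0.0, 0.24]
wrist_force: [0.8, -2.8, -0.9]
finger_gap: 51.1
finger_force: 40.0
```

Call:
apply_moves:
  moves:
    - [[0.001,0.005,0],[0,0,0],1]
    - [[0.001,0.005,0.006],[0,0,0],1]
    - [[0.001,0.005,0.012],[0,0,0],1]
    - [[0.001,0.005,0.02],[0,0,0],1]
    - [[0.001,0.005,0.02],[0,0,0],1]
    - [[0.001,0.005,0.02],[0,0,0],1]

```text
clock: 7.78
eef_pos: [526.0, 272.3, 71.6]
eef_rot: [-3.141, -0.003, 0.24]
wrist_force: [0.8, 0.7, 7.6]
finger_gap: 51.1
finger_force: 40.0
```

Call:
apply_moves:
  moves:
    - [[0,0,0.008],[0,0,0],1]
    - [[0,0,0.016],[0,0,0],1]
    - [[0,0,0.022],[0,0,0],1]
    - [[0,0,0.022],[0,0,0],1]
    - [[0,0,0.022],[0,0,0],1]

```text
clock: 8.2
eef_pos: [525.6, 272.1, 65.6]
eef_rot: [-3.141, -0.001, 0.24]
wrist_force: [1.2, 1.8, 4.2]
finger_gap: 51.1
finger_force: 40.0
```

Call:
apply_moves:
  moves:
    - [[0,0,0.004],[0,0,0],1]
    - [[0,0,0.008],[0,0,0],1]
    - [[0,0,0.008],[0,0,0],1]
    - [[0,0,0.008],[0,0,0],1]

```text
clock: 8.53
eef_pos: [525.9, 272.2, 64.0]
eef_rot: [-3.141, -0.002, 0.24]
wrist_force: [-0.1, 1.4, 8.2]
finger_gap: 51.2
finger_force: 40.0
```

Continue until the bottom resists with a clear rise in force.

Call:
apply_moves:
  moves:
    - [[0,0,0.004],[0,0,0],1]
    - [[0,0,0.004],[0,0,0],1]
    - [[0,0,0.004],[0,0,0],1]

```text
clock: 8.78
eef_pos: [526.3, 272.4, 63.8]
eef_rot: [-3.141, -0.003, 0.24]
wrist_force: [-0.7, -0.5, 14.2]
finger_gap: 51.1
finger_force: 40.0
```

Call:
apply_moves:
  moves:
    - [[0,0,0.004],[0,0,0],1]
    - [[0,0,0.004],[0,0,0],1]
    - [[0,0,0.004],[0,0,0],1]

```text
clock: 9.03
eef_pos: [526.6, 272.6, 63.7]
eef_rot: [-3.141, -0.005, 0.24]
wrist_force: [-3.8, -0.8, 21.1]
finger_gap: 50.6
finger_force: 40.0
```

The TCP stopped at 63.7 mm and the force climbed to 21 N, so the foot is on the bottom. Now I'll relax the push, open and retreat.

Call:
apply_moves:
  moves:
    - [[0,0,-0.005],[0,0,0],1]
    - [[0,0,-0.005],[0,0,0],0.3]
    - [[0,0,-0.005],[0,0,0],0]
    - [[0,0,-0.005],[0,0,0],0]
    - [[0,0,-0.005],[0,0,0],0]
    - [[0,0,-0.005],[0,0,0],0]
    - [[0,0,-0.005],[0,0,0],0]
    - [[0,0,-0.005],[0,0,0],0]

```text
clock: 9.7
eef_pos: [525.1, 271.7, 62.1]
eef_rot: [3.142, 0.0, 0.24]
wrist_force: [-0.4, 0.8, -0.5]
finger_gap: 92.6
finger_force: 0.0
```

Call:
apply_moves:
  moves:
    - [[0,0,-0.06],[0,0,0],0]
    - [[0,0,-0.16],[0,0,0],0]
    - [[0,0,-0.28],[0,0,0],0]
    - [[0,0,-0.4],[0,0,0],0]
    - [[-0.1,0,-0.5],[0,0,0],0]
    - [[-0.25,0,-0.5],[0,0,0],0]
    - [[-0.36,0,-0.5],[0,0,0],0]
    - [[-0.36,0,-0.5],[0,0,0],0]
    - [[-0.36,0,-0.5],[0,0,0],0]

```text
clock: 10.45
eef_pos: [437.3, 250.4, 187.9]
eef_rot: [-3.141, -0.001, 0.24]
wrist_force: [1.1, 0.4, 0.8]
finger_gap: 93.9
finger_force: 0.0
```

```bash
python3 - <<'E'
from h import *
print(manip.read_state()["wrist_force"])
w=viewer.camera("wrist")[:240,160:480];s=viewer.camera("side")[60:300,160:480]
cv2.imwrite("pics/g.png",cv2.resize(cv2.hconcat([w,s]),None,fx=1.25,fy=1.25))
E
```

```text
[1.14918241 0.3791237  0.79804961]
```

View pics/g.png

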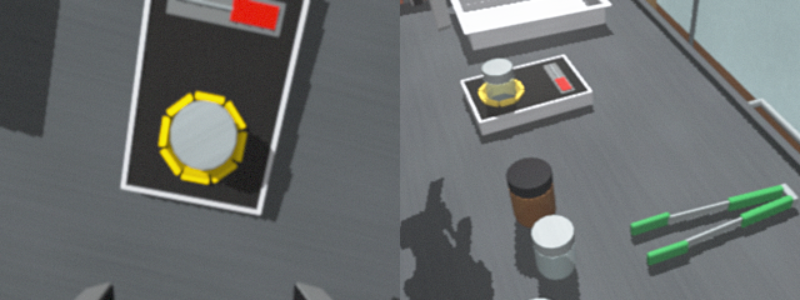

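The cellar stands upright and centred in the collar: lid at (204,135) inside the ring in the wrist crop, and upright at (498,78) in the side crop. The pepper jar and tongs look unmoved.

```bash
python3 -c "
from cell import manip
print(manip.sign_off())"
```

```text
the job is handed in; nothing more can be done
None
```

The salt cellar farthest from the base is pressed lid up into the yellow-collared cutout, down on the bottom (TCP stopped at 63.7 mm as the push rose to 21 N), and released; the pepper jar and tongs were not touched, and the job was handed in at about 10.6 s.

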